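# Close the hob cover without a slam

## Robot

A 7-joint arm with a two-finger parallel gripper is mounted at the origin on the work surface. World frame = base frame: x ahead of the robot, y to its left, z up, the work surface at z = 0. Lengths are in m, angles in degrees, forces in N, time in s.
With the tool pointing down it reaches from about 0.425 to 0.8 m from the base axis. Payload 8.3 kg.
Tool frame: the origin (TCP) lies at the very end of the fingers, on their centre line; the grasp point (between the pads) lies 19 mm behind it (manip.grasp_offset is the z of the grasp point in the tool frame, in m); z points along the fingers, y is the direction in which the jaws open and shut (so a half turn about z gives the same grasp; the last joint's range is limited). The gripper opens to 85 mm and grips with 20 to 120 N. Pads are 22 mm wide; open, the fingers measure 114 mm over their backs; the gripper's body (76 mm by 85 mm) begins 54 mm behind the grasp point. The pads swing forward as they close: fully open they stand 13 mm farther back than shut.
Start: joints at [-77.286, 21.967, 0.94, 78.501, -0.361, 79.538, -2.664], TCP at [0.176, 0.6, 0.231] pointing down, gripper open.
Joint ranges: [-169.22, 169.22], [-14.56, 117.87], [-87.37, 89.26], [10.42, 133.3], [-82.24, 262.24], [0.94, 117.77], [-172.7, 172.7]. Speed limits (degrees/s): [136.94, 136.94, 172.46, 172.46, 180, 180, 180].

## Interface

Orientations are given as [roll, pitch, yaw] about the fixed x, y, z axes, in that order (R = Rz(yaw) Ry(pitch) Rx(roll)).
In Python, from cell import manip gives the robot as it stands.
- The arm moves only by the tool arm_command, never from a script. Its argument "increments" is a list of rows, each an object with "delta_pos": the shift along the tool's x, y, z in mm, a list of three; "rotation": the turn, a rotation vector about the tool's x, y, z in rad, a list of three; "grip": the gripper command: -1 is shut, 1 is fully open, values between are in proportion. A call has exactly 10 rows; each row is the pose to reach, as a shift and turn from the pose commanded when the call began, along the tool's axes at that moment; what a row does not reach only later rows make up. A row lasts 1/8 s, in which the tool goes at most 62.5 mm and 10.7 degrees, less where a joint would pass 70% of its speed; a pose out of reach is approached as far as the arm can. A call with a gripper value outside its range is refused whole. The fingers move at their own pace and stop on an object; "squeeze" is the grip in N (left out, the last holds). Time passes only in rows, so rows that repeat a pose let the fingers close, or fill a call up. It gives the time, the measured TCP pose, the force and the opening at its end, in the units of the state.
- manip.observe(): the state, without advancing time (a new reading comes with each control period).
- manip.camera(name): name is "scene" or "top" or "wrist"; returns a dict with "color" (384x512x3 uint8, red, green, blue), "camera_matrix" (3x3 intrinsics, pixels), "rvec" (rotation vector, rad) and "tvec" (3), from world to camera coordinates, as OpenCV has them. Camera axes: x right, y down, z forward; pixel columns grow to the right and rows downward; lengths in m; the calibration is good to about 2 mm. The wrist camera is an equidistant fisheye: a pixel r from the principal point sees the ray r / f radians off the axis. A picture is of the moment at which its call begins. There is no depth.
- manip.finish_job(): hands the job in, once; it reports no verdict.
The state is a dict: "time": time; "joints": joint angles; "dq": joint speeds; "joint_efforts": joint torques, N m; "ee_pos": TCP position; "tcp_rot": TCP orientation; "force": force on the tool from outside, world axes, zero at the start; "wrist_torque": the same for the moment, N m; "grip_width": finger opening in m.
Only numpy, scipy, OpenCV 4.12 (cv2) and the standard library are available. Lean on these libraries where they do the work, as an engineer would, in place of code of your own. Each camera call takes 0.05 s, during which the arm holds its last target. There are 200 camera calls.

## Task

Take the coffee basket off the hotplate and stand it, spout up, in the empty end bay of the drainer. Then lower the hob's heavy steel cover under control, never letting it fall shut, push it down by its front through its snap catch, and bed it fully home on its buffers by pressing there steadily with about 15 N (more than 10, never 30) for about a second. Leave the cover shut and the other things where they stand.

Things in the scene. Friction and masses are not known exactly. Their poses are not given: they have to be found in the camera images.
- hob: White table-top hotplate, 232 (x) x 250 (y) x 60 mm high, fixed on the counter to the robot's left. Origin: on the counter; the unit spans x -112 to +120, y +-125 mm about it; x points away from the robot, z up. Flat dark hotplate disc 120 mm across, centred at x -20, its top 66 mm above the counter.
- cover (a joint): Angle of the hob's steel cover, rad: 0 = level, 1.57 = upright; starts standing open at 1.30 to 1.45. It stands by hinge friction above 1.25; below about 1.1 it falls unless held from beneath (2 to 9 N at the lip). At 0.07 to 0.13 it comes to rest on the snap catch; home, on its buffers, it reads 0 to 0.05 (0.07 lower than at rest on the catch).
- cover_hinge (a point): Middle of the cover's hinge axis, which runs along the hob's y at x +105, z +95 mm in the hob's frame (far edge). Friction about 0.75 N m. Cover: 1.25 to 1.75 kg, centre of mass about 115 mm from the axis; flat plate 6 mm thick, 246 mm wide, from the axis (at mid thickness) to 215 mm; skirts 14 mm deep down both sides.
- cover_lip (a point): Middle of the free edge of the cover's lip, mid thickness, 250 mm from the hinge axis; moves with the cover. Lip: flat tab 90 mm wide, 6 mm thick, from 215 to 250 mm; closed, it juts out 33 mm past the hob's front with free space below. x axis: in the plate, lip to hinge; z axis: square to the plate, outward.
- catch (a point): Snap catch with rubber buffers, middle of the hob's front edge (block x -112 to -90, y +-50 mm, up to 102 mm high). It bears the cover's weight; 6 to 15 N down on the cover 210 mm from the axis takes it through, onto the rigid stop; 30 N breaks it. Its height is set by hand: home may lie 0 to 10 mm above nominal, not shown by this point: feel it.
- basket: Aluminium coffee funnel of a moka pot, 50 g, standing mouth-down on the hotplate: bowl 54 mm across and 22 mm high below, thin spout 10 mm across on top, overall 54 mm high. Origin: centre of the underside (rim), z up along the spout.
- drainer: Shallow steel drainer tray fixed to the counter on the robot's right, 300 (x) x 360 (y) mm, floor 5 mm thick, rim 18 mm high, walls 5 mm. Origin: centre of the underside. A low rib (top 15 mm high) across it at y +50 mm parts off the empty bay at the +y end (next to the hob); the other things stand in the larger part.
- drainer_bay (a point): Middle of the floor of the drainer's empty bay (at x 0, y +113, z +5 mm in the drainer's frame); the bay is 290 (x) x 123 (y) mm.
- moka: Aluminium moka pot standing upside down on the drainer, 92 mm across, 130 mm high, black handle at its side; leave it.
- tumbler_a: Glass tumbler, 68 mm across, 90 mm high, on the drainer; leave it.
- tumbler_b: Glass tumbler, 68 mm across, 90 mm high, on the counter left of the hob; leave it.
- scoop: Small red plastic scoop, bowl 42 mm across with a flat handle, 115 mm long, on the drainer; leave it.
- eggcup: White ceramic egg cup, 48 mm across, 62 mm high, left of the hob; leave it.
- jar: Amber glass jar with a lid, 72 mm across, 110 mm high, left of the hob; leave it.
Mind the look-alikes: they are no part of the job. Leave any red or turquoise look-alike of the basket alone.

How it is judged (in metres and radians):
On the way, in this order (a step that is already met when the one before it is completed fails the run):
1. the basket stands in the drainer's empty bay, let go, with the cover still open (y of basket in the frame of drainer between 0.07 and 0.16 m and x of basket in the frame of drainer between -0.13 and 0.13 m and z of basket in the frame of drainer below 0.012 m and angle between basket's own z axis and vertical below 0.12 rad and value of joint cover above 0.8 rad and contact force between the fingers and basket below 0.1 N), for 0.2 s.
2. the cover has gone through the catch and is pressed down on its buffers with over 10 N (and never over 30 N) (value of joint cover below 0.058 rad and contact force between the fingers and cover above 10 N), for 0.4 s.
At the end, for the whole second after the job is handed in: The cover is home past its catch (joint below 0.058 rad) and still; the basket stands spout up (within 0.12 rad) on the floor of the drainer's empty end bay, at rest (y of basket in the frame of drainer between 0.07 and 0.16 m and x of basket in the frame of drainer between -0.13 and 0.13 m and z of basket in the frame of drainer below 0.012 m and angle between basket's own z axis and vertical below 0.12 rad and value of joint cover below 0.058 rad and velocity of joint cover between -0.05 and 0.05 rad/s and linear speed of basket below 0.02 m/s); the robot touches nothing.
It fails at once if the cover falls or is thrown shut: over the last stretch (0.6 rad) down to the catch it turns faster than 1.5 rad/s (0.37 m/s at its lip) (value of joint cover between 0.14 and 0.6 rad and velocity of joint cover below -1.5 rad/s).
It fails at once if the robot bears on the cover with more than 30 N (contact force between any of the fingers, the arm and cover above 30 N).
It fails at once if the basket is crushed or caught under the cover (contact force between basket and cover above 3 N).
It fails at once if a bystander is pushed more than 30 mm or tipped over (distance of any of moka, tumbler_a, tumbler_b, scoop, eggcup, jar from where it was at the start of the episode above 0.03 m or angle between any of moka, tumbler_a, tumbler_b, scoop, eggcup, jar's own z axis and vertical above 0.5 rad).
It also fails if it takes over 72 s, if anything falls off the work surface, if the arm or the gripper's body presses on something with over 40 N, if the wrist force passes 120 N, or if a joint passes its speed limit or range.

## Working session

There is one attempt and no reset: what is moved stays moved. The work goes in short steps, Python scripts to look and compute and a tool call to move; the robot and the scene stay as the last step left them, time stands still between calls to the robot, and variables do not carry over. Pictures are saved under pics/ and viewed, about 8 in all and at most 12, crops included, and the job is handed in when it is done.

Besides the shell and the picture viewer there is one more tool, called after "Emit:" as name(argument=value, ...), one argument or row to a line, values as JSON. arm_command: Moves the arm, as the interface text tells. Its arguments: {"type":"object","properties":{"increments":{"type":"array"},"squeeze":{"type":"number"}},"required":["increments"]}

```bash
mkdir -p pics; python3 - <<'E'
from cell import manip
import cv2,numpy as np
s=manip.observe();print(s)
for n in("scene","top"):
    c=manip.camera(n);cv2.imwrite(f"pics/{n}0.png",c["color"][:,:,::-1])
    R=cv2.Rodrigues(np.array(c["rvec"],float))[0]
    print(n,np.round(c["camera_matrix"],1).tolist(),(-R.T@np.array(c["tvec"]).ravel()).round(3),R.round(3).tolist())
print(manip.grasp_offset)
E
```

```text
{'time': 0.0, 'joints': array([-77.28565   ,  22.01446001,   0.93889611,  78.56325432,
        -0.35998459,  79.53690474,  -2.66347059]), 'dq': array([-0.08670772,  0.08719381,  0.02213003, -0.06858653, -0.02788513,
       -0.04763489, -0.03727615]), 'joint_efforts': array([ 1.81680807e-04, -6.27608871e+01,  8.44616611e-01, -3.71814966e+01,
        1.66093331e-02,  1.47289684e-02, -5.21080847e-05]), 'ee_pos': array([0.17544372, 0.59933932, 0.2302722 ]), 'tcp_rot': array([-1.79888286e+02,  3.24707483e-03,  1.63685668e+02]), 'force': array([-0.2082985 , -0.08285758,  0.52535218]), 'wrist_torque': array([-0.04153469,  0.01874145, -0.00193999]), 'grip_width': 0.08530014998247576}
scene [[448.3, 0.0, 252.5], [0.0, 448.3, 198.4], [0.0, 0.0, 1.0]] [ 1.087 -0.91   1.078] [[0.87, 0.493, 0.015], [0.345, -0.586, -0.733], [-0.353, 0.643, -0.68]]
top [[363.4, 0.0, 249.8], [0.0, 363.4, 191.0], [0.0, 0.0, 1.0]] [4.080e-01 1.000e-03 1.079e+00] [[-0.026, -0.999, -0.026], [-0.989, 0.03, -0.145], [0.145, 0.022, -0.989]]
-0.0187
```

View pics/scene0.png

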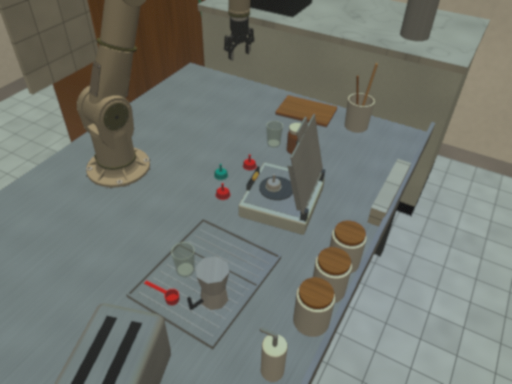

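View pics/top0.png

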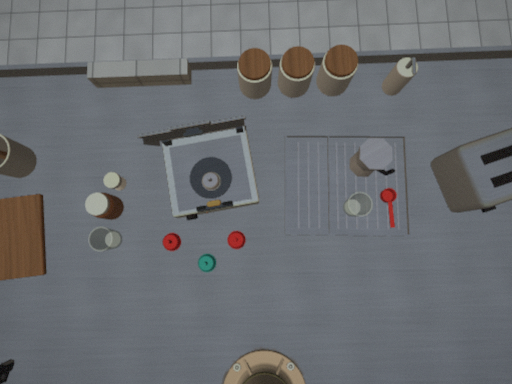

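The scene view shows the hob with its cover open and the basket at about (272,184). In the top view the hob spans about (163..257, 128..217), with the basket at (211,181). The drainer spans about (286..408, 137..236), and its left bay is empty.

```bash
cat > h.py <<'E'
from cell import manip
import cv2,numpy as np
def ray(c,uv,z):
    "pixel(s) of a pinhole camera onto plane z"
    R=cv2.Rodrigues(np.array(c["rvec"],float))[0];o=-R.T@np.array(c["tvec"],float).ravel()
    uv=np.atleast_2d(np.array(uv,float))
    d=np.c_[uv,np.ones(len(uv))]@np.linalg.inv(c["camera_matrix"]).T@R
    return o+d*((z-o[2])/d[:,2])[:,None]
E
python3 - <<'E'
from h import *
c=manip.camera("top");im=c["color"][:,:,::-1]
a=cv2.resize(im[110:230,130:270],None,fx=5,fy=5,interpolation=cv2.INTER_CUBIC);cv2.imwrite("pics/hobcrop.png",a)
g=cv2.cvtColor(im,cv2.COLOR_BGR2GRAY)
m=np.zeros_like(g);m[150:202,185:236]=(g[150:202,185:236]<95);print('disc px',m.sum())
cs,_=cv2.findContours(m,0,2);k=max(cs,key=cv2.contourArea);e=cv2.fitEllipse(k);print(e,ray(c,e[0],.066))
w=np.zeros_like(g);w[120:225,155:265]=((im[120:225,155:265].min(2)>150))
cs,_=cv2.findContours(w,0,2);P=np.vstack([q for q in cs if cv2.contourArea(q)>20]).reshape(-1,2)
r=cv2.minAreaRect(P);b=cv2.boxPoints(r);print(r,ray(c,b,.06).round(3),ray(c,[r[0]],.06))
print('drainer',ray(c,[(286,136),(406,136),(408,236),(285,235)],.018).round(3))
h=cv2.cvtColor(im,cv2.COLOR_BGR2HSV)
E
```

```text
disc px 1180
((210.3064727783203, 177.40676879882812), (40.93452835083008, 41.71319580078125), 61.22673416137695) [[0.59967548 0.13442399 0.066     ]]Traceback (most recent call last):
  File "<stdin>", line 8, in <module>
    return _nx.concatenate(arrs, 0, dtype=dtype, casting=casting)
           ~~~~~~~~~~~~~~~^^^^^^^^^^^^^^^^^^^^^^^^^^^^^^^^^^^^^^^
ValueError: need at least one array to concatenate
```

View pics/hobcrop.png

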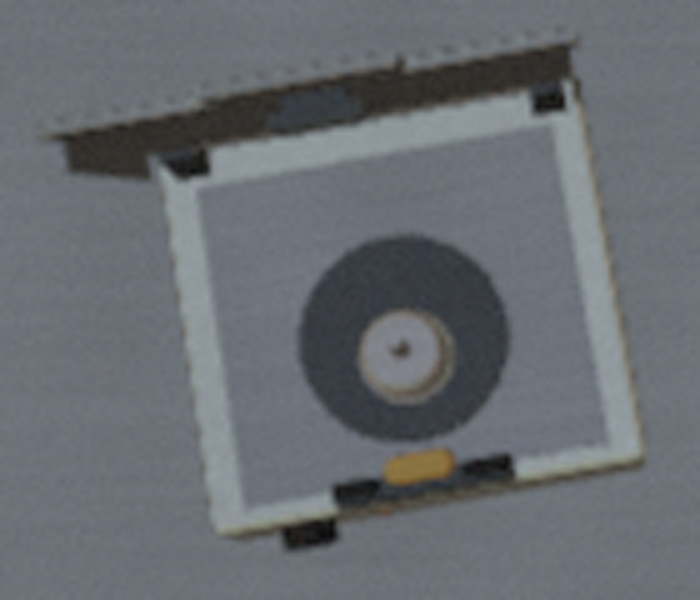

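The crop shows these positions:
- **Hob front corners:** (218,530) and (642,458).
- **Hob back corners:** (160,160) and (578,90).
- **Basket:** the bowl ellipse is centred at about (406,356), with the spout tip at (402,347).
- **Catch:** the orange piece is at (420,466).
- **Cover top edge:** it runs from (50,135) to (575,42).

```bash
python3 - <<'E'
from h import *
c=manip.camera("top")
f=lambda p:np.array(p)/5+[129.6+.0,109.6]
print('hob',ray(c,f([(218,530),(642,458),(578,90),(160,160)]),.06).round(4).tolist())
q=ray(c,f([(218,530),(642,458)]),.06);d=q[0]-q[1];print('y-axis yaw',np.degrees(np.arctan2(-d[0],d[1])),np.linalg.norm(d))
print('tip',ray(c,f([(402,347)]),.120),'bowl',ray(c,f([(406,356)]),.075))
p=ray(c,[(286,136),(406,136),(408,236),(285,235)],.018);print('drainer',p.round(3),p.mean(0))
print('catch',ray(c,f([(420,466)]),.1))
E
```

```text
hob [[0.4945, 0.2414, 0.06], [0.5284, 0.001, 0.06], [0.745, 0.0318, 0.06], [0.7112, 0.2763, 0.06]]
y-axis yaw 8.015105123516676 0.24275558506506054
tip [[0.58513844 0.1281803  0.12      ]] bowl [[0.58823077 0.13194887 0.075     ]]
drainer [[ 0.728 -0.089  0.018]
 [ 0.716 -0.446  0.018]
 [ 0.42  -0.426  0.018]
 [ 0.433 -0.074  0.018]] [ 0.57433916 -0.25880013  0.018     ]
catch [[0.52282671 0.12171112 0.1       ]]
```

Hob yaw is about 8° and its origin about (0.6195, 0.137). The basket is at about (0.586, 0.130) and the drainer bay at about (0.577, -0.146). Next I move above the basket.

Emit:
arm_command(
  increments=[
    {"delta_pos":[-60,-38,0],"rotation":[0,0,0],"grip":0},
    {"delta_pos":[-120,-76,0],"rotation":[0,0,0],"grip":0},
    {"delta_pos":[-180,-114,0],"rotation":[0,0,0],"grip":0},
    {"delta_pos":[-240,-152,0],"rotation":[0,0,0],"grip":0},
    {"delta_pos":[-300,-190,0],"rotation":[0,0,0],"grip":0},
    {"delta_pos":[-360,-228,0],"rotation":[0,0,0],"grip":0},
    {"delta_pos":[-420,-266,0],"rotation":[0,0,0],"grip":0},
    {"delta_pos":[-480,-304,0],"rotation":[0,0,0],"grip":0},
    {"delta_pos":[-526,-335,10],"rotation":[0,0,0],"grip":0},
    {"delta_pos":[-526,-335,20],"rotation":[0,0,0],"grip":0},
  ],
  squeeze=20,
)

```text
time: 1.45
ee_pos: [0.5875, 0.1296, 0.2121]
tcp_rot: [179.9, 0.1, 163.7]
force: [-0.1, 0.9, -1.1]
grip_width: 0.0423
```

```bash
python3 - <<'E'
from h import *
c=manip.camera("wrist");im=c["color"][:,:,::-1];cv2.imwrite("pics/w1.png",im)
R=cv2.Rodrigues(np.array(c["rvec"],float))[0]
print(np.round(c["camera_matrix"],1).tolist(),(-R.T@np.array(c["tvec"]).ravel()).round(4),R.round(3).tolist())
s=manip.observe();print(s["ee_pos"],s["tcp_rot"],s["joints"],s["grip_width"])
E
```

```text
[[297.3, 0.0, 256.6], [0.0, 297.3, 190.2], [0.0, 0.0, 1.0]] [0.517  0.1503 0.3545] [[0.281, 0.96, 0.002], [0.917, -0.269, 0.293], [0.282, -0.081, -0.956]]
[0.59027761 0.1195566  0.20899921] [-1.79686630e+02  1.28960512e-01  1.63133851e+02] [-31.82176508  20.50006398  22.64594707  85.15179906  -7.64147488
  75.96108006  64.52431564] 0.04260350068214586
```

View pics/w1.png

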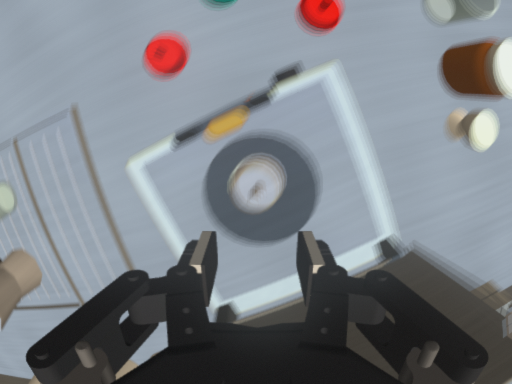

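The wrist picture is blurred because the arm was still settling. The basket is at (257,185). I'll retake it once the arm is still.

Emit:
arm_command(
  increments=[
    {"delta_pos":[0,0,0],"rotation":[0,0,0],"grip":0},
    {"delta_pos":[0,0,0],"rotation":[0,0,0],"grip":0},
    {"delta_pos":[0,0,0],"rotation":[0,0,0],"grip":0},
    {"delta_pos":[0,0,0],"rotation":[0,0,0],"grip":0},
    {"delta_pos":[0,0,0],"rotation":[0,0,0],"grip":0},
    {"delta_pos":[0,0,0],"rotation":[0,0,0],"grip":0},
    {"delta_pos":[0,0,0],"rotation":[0,0,0],"grip":0},
    {"delta_pos":[0,0,0],"rotation":[0,0,0],"grip":0},
    {"delta_pos":[0,0,0],"rotation":[0,0,0],"grip":0},
    {"delta_pos":[0,0,0],"rotation":[0,0,0],"grip":0},
  ],
)

```text
time: 2.75
ee_pos: [0.5859, 0.131, 0.2114]
tcp_rot: [-180.0, -0.0, 163.7]
force: [1.2, -0.2, 0.1]
grip_width: 0.0426
```

```bash
cat >> h.py <<'E'
def wray(c,uv,z):
    K=c["camera_matrix"];R=cv2.Rodrigues(np.array(c["rvec"],float))[0];o=-R.T@np.array(c["tvec"],float).ravel()
    p=(np.atleast_2d(np.array(uv,float))-K[:2,2])/K[0,0];r=np.linalg.norm(p,axis=1)+1e-9
    d=np.c_[p*(np.sin(r)/r)[:,None],np.cos(r)]@R
    return o+d*((z-o[2])/d[:,2])[:,None]
E
python3 - <<'E'
from h import *
c=manip.camera("wrist");im=c["color"][:,:,::-1];cv2.imwrite("pics/w2.png",cv2.resize(im[50:250,130:400],None,fx=2.8,fy=2.8,interpolation=cv2.INTER_CUBIC))
s=manip.observe();print(s["ee_pos"],s["tcp_rot"],s["force"])
import pickle;pickle.dump(c,open("w2.pkl","wb"))
E
```

```text
[0.5858974  0.13098186 0.21141049] [-1.79994540e+02 -1.08498525e-03  1.63682938e+02] [ 0.15026057 -0.09879654 -0.19694876]
```

View pics/w2.png

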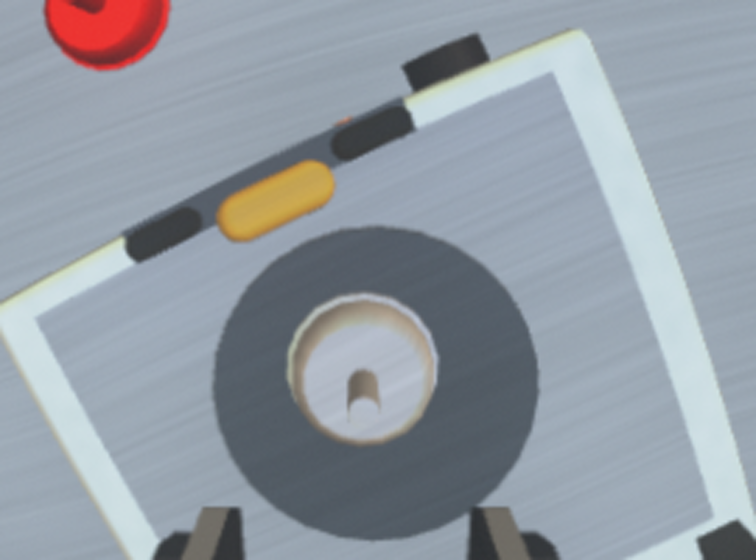

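The view is sharp now. The spout tip is at crop (364,408) and the rim ellipse centre at (363,368). The disc is centred at (376,383), and the front hob corners are at (0,303) and (583,32).

```bash
python3 - <<'E'
from h import *
import pickle;c=pickle.load(open("w2.pkl","rb"))
f=lambda p:np.array(p)/2.8+[129.7,49.7]
print('tip',wray(c,f((364,406)),.120),'rim',wray(c,f((363,368)),.067),'disc',wray(c,f((376,383)),.066))
p=wray(c,f([(0,303),(583,32)]),.06);print(p,p.mean(0),np.degrees(np.arctan2(*(p[0]-p[1])[:2])))
print('catch', wray(c,f([(275,200)]),.1))
E
```

```text
tip [[0.58867706 0.13319154 0.12      ]] rim [[0.59141145 0.13259838 0.067     ]] disc [[0.59837291 0.13546299 0.066     ]]
[[0.52899851 0.00679869 0.06      ]
 [0.49617501 0.24170128 0.06      ]] [0.51258676 0.12424999 0.06      ] 172.04542997830418
catch [[0.52425232 0.12400849 0.1       ]]
```

Emit:
arm_command(
  increments=[
    {"delta_pos":[-3,3,30],"rotation":[0,0,0],"grip":0},
    {"delta_pos":[-3,3,60],"rotation":[0,0,0],"grip":0},
    {"delta_pos":[-3,3,85],"rotation":[0,0,0],"grip":0},
    {"delta_pos":[-3,3,105],"rotation":[0,0,0],"grip":0},
    {"delta_pos":[-3,3,117],"rotation":[0,0,0],"grip":0},
    {"delta_pos":[-3,3,117],"rotation":[0,0,0],"grip":0},
    {"delta_pos":[-3,3,117],"rotation":[0,0,0],"grip":-1},
    {"delta_pos":[-3,3,117],"rotation":[0,0,0],"grip":-1},
    {"delta_pos":[-3,3,117],"rotation":[0,0,0],"grip":-1},
    {"delta_pos":[-3,3,117],"rotation":[0,0,0],"grip":-1},
  ],
  squeeze=20,
)

```text
time: 4.05
ee_pos: [0.59, 0.1331, 0.0952]
tcp_rot: [180.0, 0.1, 163.7]
force: [-0.1, 1.1, 4.4]
grip_width: 0.0088
```

Emit:
arm_command(
  increments=[
    {"delta_pos":[0,0,-30],"rotation":[0,0,0],"grip":-1},
    {"delta_pos":[0,0,-60],"rotation":[0,0,0],"grip":-1},
    {"delta_pos":[-7,-28,-65],"rotation":[0,0,0],"grip":-1},
    {"delta_pos":[-19,-77,-65],"rotation":[0,0,0],"grip":-1},
    {"delta_pos":[-31,-126,-65],"rotation":[0,0,0],"grip":-1},
    {"delta_pos":[-43,-175,-65],"rotation":[0,0,0],"grip":-1},
    {"delta_pos":[-55,-224,-50],"rotation":[0,0,0],"grip":-1},
    {"delta_pos":[-64,-258,-30],"rotation":[0,0,0],"grip":-1},
    {"delta_pos":[-67,-271,0],"rotation":[0,0,0],"grip":-1},
    {"delta_pos":[-67,-271,25],"rotation":[0,0,0],"grip":-1},
  ],
)

```text
time: 5.3
ee_pos: [0.5769, -0.148, 0.0683]
tcp_rot: [-179.9, -0.0, 163.5]
force: [0.6, -0.1, -0.6]
grip_width: 0.009
```

```bash
python3 - <<'E'
from h import *
c=manip.camera("top");im=c["color"][:,:,::-1]
a=cv2.resize(im[110:250,130:420],None,fx=2.7,fy=2.7,interpolation=cv2.INTER_CUBIC);cv2.imwrite("pics/t2.png",a)
s=manip.observe();print(s["ee_pos"],s["tcp_rot"],s["force"],s["grip_width"])
E
```

```text
[ 0.57521049 -0.14621568  0.06483425] [-179.93935813   -0.31259564  163.59654278] [-1.15495229  1.26823263 -2.85956679] 0.009339433380470285
```

View pics/t2.png

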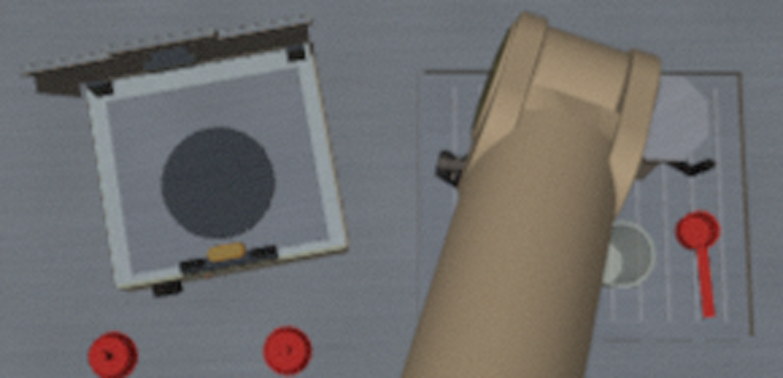

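The disc is empty and the basket is held above the bay, with the forearm covering it in this view. I'll lower, release and rise.

Emit:
arm_command(
  increments=[
    {"delta_pos":[0,0,20],"rotation":[0,0,0],"grip":-1},
    {"delta_pos":[0,0,30],"rotation":[0,0,0],"grip":-1},
    {"delta_pos":[0,0,35],"rotation":[0,0,0],"grip":-1},
    {"delta_pos":[0,0,36],"rotation":[0,0,0],"grip":-1},
    {"delta_pos":[0,0,36],"rotation":[0,0,0],"grip":-1},
    {"delta_pos":[0,0,36],"rotation":[0,0,0],"grip":0},
    {"delta_pos":[0,0,36],"rotation":[0,0,0],"grip":0},
    {"delta_pos":[0,0,36],"rotation":[0,0,0],"grip":0},
    {"delta_pos":[0,0,30],"rotation":[0,0,0],"grip":0},
    {"delta_pos":[0,0,0],"rotation":[0,0,0],"grip":0},
  ],
)

```text
time: 6.6
ee_pos: [0.5763, -0.1455, 0.0683]
tcp_rot: [-180.0, -0.2, 163.7]
force: [0.0, 0.7, 0.1]
grip_width: 0.0427
```

Emit:
arm_command(
  increments=[
    {"delta_pos":[0,0,-50],"rotation":[0,0,0],"grip":0},
    {"delta_pos":[0,0,-100],"rotation":[0,0,0.1],"grip":0},
    {"delta_pos":[0,0,-150],"rotation":[0,0,0.25],"grip":0},
    {"delta_pos":[0,0,-200],"rotation":[0,0,0.4],"grip":0},
    {"delta_pos":[0,0,-250],"rotation":[0,0,0.55],"grip":0},
    {"delta_pos":[0,0,-300],"rotation":[0,0,0.7],"grip":0},
    {"delta_pos":[0,0,-315],"rotation":[0,0,0.85],"grip":0},
    {"delta_pos":[0,0,-315],"rotation":[0,0,1.0],"grip":0},
    {"delta_pos":[0,0,-315],"rotation":[0,0,1.147],"grip":0},
    {"delta_pos":[0,0,-315],"rotation":[0,0,1.147],"grip":0},
  ],
)

```text
time: 7.85
ee_pos: [0.5777, -0.1459, 0.3848]
tcp_rot: [180.0, 0.0, 98.0]
force: [-0.1, 0.4, 0.3]
grip_width: 0.0427
```

```bash
cat >> h.py <<'E'
from scipy.spatial.transform import Rotation as Ro
YAW=8.0;H0=np.array([.6190,.1375,0.]);RH=Ro.from_euler('z',YAW,degrees=True).as_matrix()
def hob(p): return H0+np.asarray(p)@RH.T
def tohob(p): return (np.asarray(p)-H0)@RH
def pose(th,w,a,d,slack=0.):
    "TCP so that the lip's lower edge lies on the lower (-y) finger; th rad, w opening, a tilt rad, d insertion"
    n=np.array([np.sin(th),0,np.cos(th)]);u=np.array([-np.cos(th),0,np.sin(th)])
    E=np.array([.105,0,.095])+.25*u-.003*n
    x=np.array([0,1,0.]);z=np.array([np.sin(a),0,-np.cos(a)]);y=np.cross(z,x)
    T=E+y*(w/2-slack)+z*d
    return hob(T),RH@np.c_[x,y,z]
def rel(P0,R0,P,R):
    return ((R0.T@(P-P0))*1000).round(1),Ro.from_matrix(R0.T@R).as_rotvec().round(3)
E
python3 - <<'E'
from h import *
c=manip.camera("top");im=c["color"][:,:,::-1]
Rc=cv2.Rodrigues(np.array(c["rvec"],float))[0]
def pr(p): return cv2.projectPoints(hob(p)[None],c["rvec"],c["tvec"],c["camera_matrix"],None)[0].ravel().round(1)
for th in(1.25,1.3,1.35,1.4,1.45): print(th,pr([.105-.25*np.cos(th),0,.095+.25*np.sin(th)]),pr([.105-.215*np.cos(th),-.123,.095+.215*np.sin(th)]),pr([.105-.215*np.cos(th),.123,.095+.215*np.sin(th)]))
s=manip.observe();print(s["ee_pos"],s["tcp_rot"],s["joints"].round(1))
R=Ro.from_euler('xyz',s["tcp_rot"],degrees=True).as_matrix()
P,Rt=pose(1.38,.042,np.pi/2-1.38,-.02,.018);print(P,rel(s["ee_pos"],R,P,Rt))
g=cv2.resize(im[95:155,125:420],None,fx=2.7,fy=2.7,interpolation=cv2.INTER_CUBIC)
cv2.imwrite("pics/t3.png",np.vstack([g,cv2.resize(im[155:250,125:420],None,fx=2.7,fy=2.7,interpolation=cv2.INTER_CUBIC)]))
E
```

```text
1.25 [190.3 134. ] [246.8 124.5] [138.1 143. ]
1.3 [189.2 128.1] [246.  119.7] [137.1 138.2]
1.35 [188.1 122.3] [245.2 114.8] [136.1 133.4]
1.4 [187.1 116.4] [244.4 110. ] [135.2 128.6]
1.45 [186.1 110.6] [243.5 105.3] [134.4 123.8]
[ 0.57766972 -0.14585348  0.38467233] [1.79996890e+02 9.91274498e-03 9.81452799e+01] [-17.1  20.2  41.5  66.8 -13.3  97.7  29. ]
[0.67227343 0.14498709 0.36010045] (array([274.5, 134.9,  24.5]), array([-0.191, -0.   ,  0.003]))
```

View pics/t3.png

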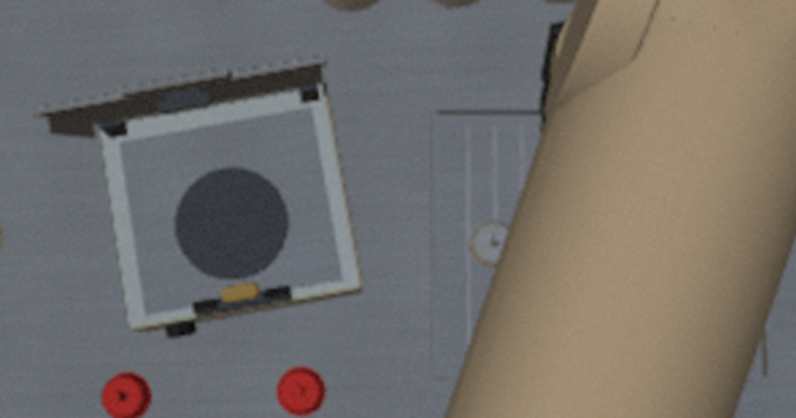

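The basket stands in the bay, seen at (491,242), and the hotplate is empty. The cover is at about 1.32 rad. Next I go over the lip and straddle it with the fingers.

```bash
python3 - <<'E'
from h import *
s=manip.observe()
R=Ro.from_euler('xyz',s["tcp_rot"],degrees=True).as_matrix()
for d in(-.03,.02):
    P,Rt=pose(1.32,.042,np.pi/2-1.32,d,.018);print(P,rel(s["ee_pos"],R,P,Rt))
E
```

```text
[0.65416528 0.14244216 0.36624023] (array([274.6, 116.6,  18.4]), array([-0.251, -0.   ,  0.003]))
[0.6664533  0.14416913 0.31780447] (array([274.5, 129. ,  66.8]), array([-0.251, -0.   ,  0.003]))
```

Emit:
arm_command(
  increments=[
    {"delta_pos":[45,20,0],"rotation":[-0.05,0,0],"grip":0},
    {"delta_pos":[90,40,0],"rotation":[-0.1,0,0],"grip":0},
    {"delta_pos":[135,60,0],"rotation":[-0.15,0,0],"grip":0},
    {"delta_pos":[180,80,0],"rotation":[-0.2,0,0],"grip":0},
    {"delta_pos":[225,98,0],"rotation":[-0.25,0,0],"grip":0},
    {"delta_pos":[265,112,5],"rotation":[-0.25,0,0],"grip":0},
    {"delta_pos":[275,117,12],"rotation":[-0.25,0,0],"grip":0},
    {"delta_pos":[275,117,18],"rotation":[-0.25,0,0],"grip":0},
    {"delta_pos":[275,117,18],"rotation":[-0.25,0,0],"grip":0},
    {"delta_pos":[275,117,18],"rotation":[-0.25,0,0],"grip":0},
  ],
)

```text
time: 9.15
ee_pos: [0.6557, 0.1406, 0.3671]
tcp_rot: [165.6, 0.0, 97.8]
force: [0.5, -0.5, 0.9]
grip_width: 0.0429
```

```bash
python3 - <<'E'
from h import *
c=manip.camera("wrist");cv2.imwrite("pics/w3.png",c["color"][:,:,::-1])
s=manip.observe();print(s["ee_pos"],s["tcp_rot"],s["joints"].round(1),s["force"])
E
```

```text
[0.65571469 0.14102999 0.36715487] [ 1.65626661e+02 -7.95469036e-04  9.78591087e+01] [-41.6  16.7  34.7  73.   -9.3  78.7  -0.7] [-0.97540156 -0.10303011  0.61163109]
```

View pics/w3.png

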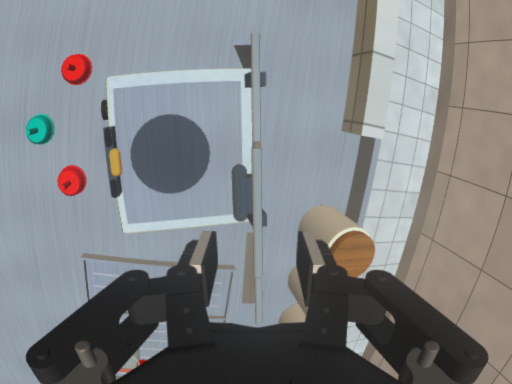

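The cover's edge runs along column ~257, midway between the fingers at ~207 and ~308. I descend along the tool axis and narrow the fork.

Emit:
arm_command(
  increments=[
    {"delta_pos":[0,0,12],"rotation":[0,0,0],"grip":0},
    {"delta_pos":[0,0,24],"rotation":[0,0,0],"grip":0},
    {"delta_pos":[0,0,36],"rotation":[0,0,0],"grip":0},
    {"delta_pos":[0,0,45],"rotation":[0,0,0],"grip":0},
    {"delta_pos":[0,0,50],"rotation":[0,0,0],"grip":0},
    {"delta_pos":[0,0,50],"rotation":[0,0,0],"grip":-0.2},
    {"delta_pos":[0,0,50],"rotation":[0,0,0],"grip":-0.4},
    {"delta_pos":[0,0,50],"rotation":[0,0,0],"grip":-0.55},
    {"delta_pos":[0,0,50],"rotation":[0,0,0],"grip":-0.55},
    {"delta_pos":[0,0,50],"rotation":[0,0,0],"grip":-0.55},
  ],
)

```text
time: 10.45
ee_pos: [0.6678, 0.1445, 0.3181]
tcp_rot: [165.7, -0.0, 98.0]
force: [0.4, 0.3, -0.1]
grip_width: 0.0193
```

```bash
cat > plan.py <<'E'
from h import *
import sys
s=manip.observe()
R=Ro.from_euler('xyz',s["tcp_rot"],degrees=True).as_matrix()
print(s["ee_pos"],s["tcp_rot"],s["joints"].round(1),s["force"].round(1),s["grip_width"],'edge est hob (x,z)',tohob(s["ee_pos"]).round(4))
# rows: th,a_deg,w_mm,d_mm,slack_mm
for q in sys.argv[1:]:
    th,a,w,d,sl=map(float,q.split(','))
    P,Rt=pose(th,w/1e3,np.radians(a),d/1e3,sl/1e3);print(q,*rel(s["ee_pos"],R,P,Rt))
E
python3 plan.py 1.32,14.4,19,20,6.5 1.25,18.4,19,20,6.5 1.15,24.1,19,20,6.5 1.05,29.8,19,20,6.5 .95,35.6,19,20,6.5
```

```text
[0.66779446 0.14445916 0.31810496] [ 1.65668934e+02 -2.65918047e-03  9.79703549e+01] [-41.2  18.6  34.2  76.9 -10.4  73.2   0.1] [ 0.4  0.3 -0.1] 0.019268134926764633 edge est hob (x,z) [4.930e-02 1.000e-04 3.181e-01]
1.32,14.4,19,20,6.5 [-0.1 -1.4 -0. ] [-0.001  0.    -0.001]
1.25,18.4,19,20,6.5 [ -0.1 -17.5   0.5] [-0.071  0.    -0.001]
1.15,24.1,19,20,6.5 [ -0.1 -40.3   3.3] [-0.171  0.    -0.001]
1.05,29.8,19,20,6.5 [ -0.1 -62.8   8.3] [-0.27  0.   -0.  ]
.95,35.6,19,20,6.5 [ -0.1 -84.6  15.6] [-0.371  0.    -0.   ]
```

Emit:
arm_command(
  increments=[
    {"delta_pos":[0,-8,0],"rotation":[-0.03,0,0],"grip":-0.55},
    {"delta_pos":[0,-17,1],"rotation":[-0.07,0,0],"grip":-0.55},
    {"delta_pos":[0,-29,2],"rotation":[-0.12,0,0],"grip":-0.55},
    {"delta_pos":[0,-40,3],"rotation":[-0.17,0,0],"grip":-0.55},
    {"delta_pos":[0,-50,5],"rotation":[-0.215,0,0],"grip":-0.55},
    {"delta_pos":[0,-59,7],"rotation":[-0.255,0,0],"grip":-0.55},
    {"delta_pos":[0,-67,10],"rotation":[-0.29,0,0],"grip":-0.55},
    {"delta_pos":[0,-75,12],"rotation":[-0.325,0,0],"grip":-0.55},
    {"delta_pos":[0,-82,15],"rotation":[-0.36,0,0],"grip":-0.55},
    {"delta_pos":[0,-84,16],"rotation":[-0.37,0,0],"grip":-0.55},
  ],
)

```text
time: 11.7
ee_pos: [0.5902, 0.1334, 0.281]
tcp_rot: [144.5, -0.0, 98.0]
force: [-0.3, -0.3, -1.6]
grip_width: 0.0192
```

```bash
python3 plan.py .95,35.6,19,20,5 .85,40,20,20,3 .75,44,22,20,2 .65,48,24,20,1 .55,51,26,20,1
```

```text
[0.59018222 0.13342743 0.2810136 ] [ 1.44532197e+02 -1.24166739e-02  9.79760501e+01] [-51.4  -8.3  28.9 113.4  18.4  40.3 -24. ] [-0.3 -0.3 -1.6] 0.019180147527586504 edge est hob (x,z) [-0.0291 -0.      0.281 ]
.95,35.6,19,20,5 [ 0.   2.4 -0.7] [-0.002  0.    -0.   ]
.85,40,20,20,3 [  0.  -18.5   0.3] [-0.079  0.    -0.   ]
.75,44,22,20,2 [  0.  -39.9   3.4] [-0.149  0.    -0.   ]
.65,48,24,20,1 [ -0.  -60.8   8.6] [-0.219  0.    -0.   ]
.55,51,26,20,1 [ -0.  -82.3  16.4] [-0.271  0.    -0.   ]
```

```bash
python3 - <<'E'
from h import *
J=lambda d:np.degrees(np.arccos((d*d-.42**2-.47**2)/(2*.42*.47)))
def j4(P,R,L3=.33,h=.30):
    W=P-R[:,2]*L3;d=np.linalg.norm(W-[0,0,h]);return J(d)
for th in(.95,.8,.65,.5,.35,.2,.1):
    print(th,[(a,round(float(j4(*pose(th,.05,np.radians(a),.028))),0)) for a in(20,25,28,32,36)])
E
python3 plan.py .95,35.5,20,20,0 .85,35.5,28,22,0 .75,35,36,24,0 .65,34,44,25,0 .55,33,50,26,0 .45,32,55,27,0
```

```text
0.95 [(20, 98.0), (25, 102.0), (28, 104.0), (32, 108.0), (36, 111.0)]
0.8 [(20, 104.0), (25, 108.0), (28, 110.0), (32, 114.0), (36, 117.0)]
0.65 [(20, 109.0), (25, 113.0), (28, 116.0), (32, 119.0), (36, 122.0)]
0.5 [(20, 114.0), (25, 118.0), (28, 121.0), (32, 124.0), (36, 127.0)]
0.35 [(20, 118.0), (25, 122.0), (28, 125.0), (32, 128.0), (36, 131.0)]
0.2 [(20, 122.0), (25, 126.0), (28, 128.0), (32, 131.0), (36, 134.0)]
0.1 [(20, 123.0), (25, 127.0), (28, 129.0), (32, 132.0), (36, 135.0)]
[0.59018222 0.13342743 0.2810136 ] [ 1.44532197e+02 -1.24166739e-02  9.79760501e+01] [-51.4  -8.3  28.9 113.4  18.4  40.3 -24. ] [-0.3 -0.3 -1.6] 0.019180147527586504 edge est hob (x,z) [-0.0291 -0.      0.281 ]
.95,35.5,20,20,0 [ 0.   7.9 -0.7] [-0.001  0.    -0.   ]
.85,35.5,28,22,0 [  0.  -13.1   2.9] [-0.001  0.    -0.   ]
.75,35,36,24,0 [  0.  -33.9   9.1] [ 0.008  0.    -0.   ]
.65,34,44,25,0 [ -0.  -54.5  17.1] [ 0.026  0.    -0.   ]
.55,33,50,26,0 [ -0.  -75.4  27.4] [ 0.043  0.    -0.   ]
.45,32,55,27,0 [ -0.  -95.8  40.2] [ 0.061  0.    -0.   ]
```

Emit:
arm_command(
  increments=[
    {"delta_pos":[0,-2,0],"rotation":[0,0,0],"grip":-0.5},
    {"delta_pos":[0,-6,1],"rotation":[0,0,0],"grip":-0.45},
    {"delta_pos":[0,-10,2],"rotation":[0,0,0],"grip":-0.38},
    {"delta_pos":[0,-16,4],"rotation":[0,0,0],"grip":-0.3},
    {"delta_pos":[0,-22,6],"rotation":[0.003,0,0],"grip":-0.24},
    {"delta_pos":[0,-28,8],"rotation":[0.006,0,0],"grip":-0.18},
    {"delta_pos":[0,-35,10],"rotation":[0.01,0,0],"grip":-0.13},
    {"delta_pos":[0,-42,12],"rotation":[0.015,0,0],"grip":-0.07},
    {"delta_pos":[0,-48,15],"rotation":[0.02,0,0],"grip":-0.02},
    {"delta_pos":[0,-54,17],"rotation":[0.026,0,0],"grip":0.03},
  ],
)

```text
time: 12.95
ee_pos: [0.557, 0.1289, 0.2359]
tcp_rot: [146.0, 0.0, 98.0]
force: [-1.3, -0.9, -2.3]
grip_width: 0.044
```

```bash
python3 plan.py .65,34,44,25,0 .55,32.5,52,26,0 .45,31,58,27,0 .35,29.5,64,28,0; python3 - <<'E'
from h import *
c=manip.camera("scene");cv2.imwrite("pics/s2.png",cv2.resize(c["color"][60:260,160:400,::-1],None,fx=3,fy=3,interpolation=cv2.INTER_CUBIC))
E
```

```text
[0.55704679 0.12888776 0.23593914] [1.46006943e+02 6.53134861e-03 9.79649680e+01] [-50.6  -9.9  27.1 120.   21.   37.3 -27.7] [-1.3 -0.9 -2.3] 0.044002675625980675 edge est hob (x,z) [-6.250e-02  1.000e-04  2.359e-01]
.65,34,44,25,0 [-0.1 -1.1 -0.2] [-0.  0. -0.]
.55,32.5,52,26,0 [ -0.1 -20.9  10.9] [ 0.026  0.    -0.   ]
.45,31,58,27,0 [ -0.1 -40.8  24.5] [ 0.052  0.    -0.   ]
.35,29.5,64,28,0 [ -0.1 -59.4  40.3] [ 0.078  0.    -0.   ]
```

View pics/s2.png

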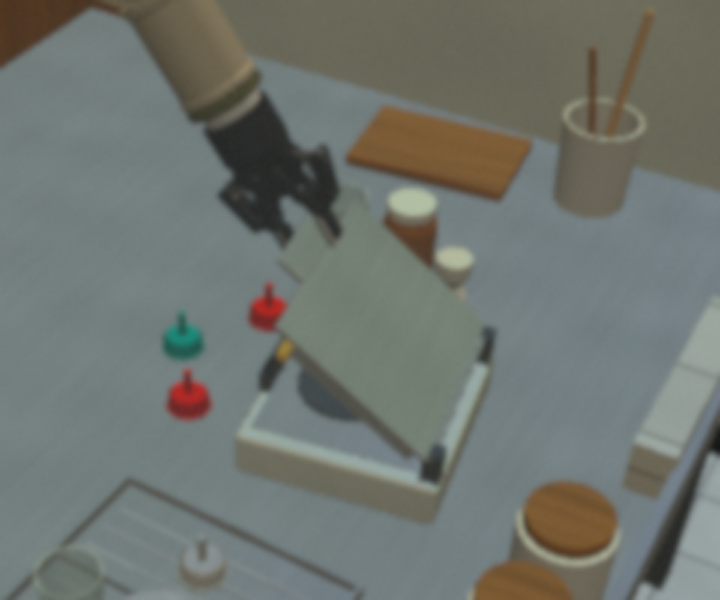

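The picture shows the lip at about (320,240) between the fingers. The cover is held at roughly 0.65 rad and the basket stands at (203,562). I continue lowering.

Emit:
arm_command(
  increments=[
    {"delta_pos":[0,-6,3],"rotation":[0.008,0,0],"grip":0.09},
    {"delta_pos":[0,-13,7],"rotation":[0.017,0,0],"grip":0.16},
    {"delta_pos":[0,-20,10],"rotation":[0.026,0,0],"grip":0.22},
    {"delta_pos":[0,-27,15],"rotation":[0.035,0,0],"grip":0.27},
    {"delta_pos":[0,-34,20],"rotation":[0.044,0,0],"grip":0.32},
    {"delta_pos":[0,-40,24],"rotation":[0.052,0,0],"grip":0.36},
    {"delta_pos":[0,-46,29],"rotation":[0.06,0,0],"grip":0.41},
    {"delta_pos":[0,-52,34],"rotation":[0.068,0,0],"grip":0.46},
    {"delta_pos":[0,-57,38],"rotation":[0.075,0,0],"grip":0.49},
    {"delta_pos":[0,-59,40],"rotation":[0.078,0,0],"grip":0.5},
  ],
)

```text
time: 14.25
ee_pos: [0.5307, 0.1251, 0.1696]
tcp_rot: [150.5, 0.0, 98.0]
force: [-7.8, -1.3, -0.9]
grip_width: 0.064
```

```bash
python3 plan.py .35,29.5,64,28,0 .25,28,68,29,0 .17,27,72,30,0 .10,26.5,74,31,0 .05,26.5,74,31,0 .0,26.5,74,31,0
```

```text
[0.53066118 0.12512504 0.16958416] [1.50514826e+02 2.46643631e-02 9.79623562e+01] [-51.   -6.6  28.7 124.5  18.   33.7 -26.2] [-7.8 -1.3 -0.9] 0.06396932008876058 edge est hob (x,z) [-0.0892  0.      0.1696]
.35,29.5,64,28,0 [-0.  -0.2  0.2] [-0.     0.001 -0.   ]
.25,28,68,29,0 [ -0.  -16.9  19.5] [ 0.026  0.001 -0.   ]
.17,27,72,30,0 [ -0.  -28.6  36.3] [ 0.043  0.001 -0.   ]
.10,26.5,74,31,0 [ -0.  -38.3  51.7] [ 0.052  0.001 -0.   ]
.05,26.5,74,31,0 [ -0.  -45.1  62.2] [ 0.052  0.001 -0.   ]
.0,26.5,74,31,0 [ -0.  -51.4  73. ] [ 0.052  0.001 -0.   ]
```

```bash
python3 plan.py .34,29.5,64,27,0 .25,29,64,25.5,0 .17,28.5,64,24,0 .10,28,64,22.5,0 .05,28,64,22,0
```

```text
[0.53066118 0.12512504 0.16958416] [1.50514826e+02 2.46643631e-02 9.79623562e+01] [-51.   -6.6  28.7 124.5  18.   33.7 -26.2] [-7.8 -1.3 -0.9] 0.06396932008876058 edge est hob (x,z) [-0.0892  0.      0.1696]
.34,29.5,64,27,0 [-0.  -2.   0.9] [-0.     0.001 -0.   ]
.25,29,64,25.5,0 [ -0.  -18.4  15.4] [ 0.008  0.001 -0.   ]
.17,28.5,64,24,0 [ -0.  -31.6  29.3] [ 0.017  0.001 -0.   ]
.10,28,64,22.5,0 [ -0.  -42.2  42.1] [ 0.026  0.001 -0.   ]
.05,28,64,22,0 [ -0.  -49.   52.1] [ 0.026  0.001 -0.   ]
```

Emit:
arm_command(
  increments=[
    {"delta_pos":[0,-2,1],"rotation":[0,0,0],"grip":0.5},
    {"delta_pos":[0,-6,4],"rotation":[0.002,0,0],"grip":0.5},
    {"delta_pos":[0,-10,8],"rotation":[0.004,0,0],"grip":0.5},
    {"delta_pos":[0,-14,11],"rotation":[0.006,0,0],"grip":0.5},
    {"delta_pos":[0,-18,15],"rotation":[0.008,0,0],"grip":0.5},
    {"delta_pos":[0,-22,19],"rotation":[0.01,0,0],"grip":0.5},
    {"delta_pos":[0,-25,22],"rotation":[0.012,0,0],"grip":0.5},
    {"delta_pos":[0,-28,25],"rotation":[0.014,0,0],"grip":0.5},
    {"delta_pos":[0,-30,27],"rotation":[0.016,0,0],"grip":0.5},
    {"delta_pos":[0,-31,29],"rotation":[0.017,0,0],"grip":0.5},
  ],
)

```text
time: 15.5
ee_pos: [0.5181, 0.1235, 0.1293]
tcp_rot: [151.5, 0.0, 98.0]
force: [-5.1, 0.6, -3.0]
grip_width: 0.0638
```

```bash
python3 plan.py .17,28.5,64,24,0  .10,28,64,22.5,0 .05,28,64,22,0 .0,28,64,22,0; python3 - <<'E'
from h import *
c=manip.camera("scene");cv2.imwrite("pics/s3.png",cv2.resize(c["color"][90:240,190:350,::-1],None,fx=4,fy=4,interpolation=cv2.INTER_CUBIC))
E
```

```text
[0.51810557 0.12348642 0.12932343] [1.51472312e+02 1.07747775e-02 9.79688779e+01] [-50.8  -4.2  29.2 128.1  17.6  28.7 -26.7] [-5.1  0.6 -3. ] 0.0637733607166782 edge est hob (x,z) [-0.1019  0.0002  0.1293]
.17,28.5,64,24,0 [-0.2 -0.8  0.5] [ 0.  0. -0.]
.10,28,64,22.5,0 [ -0.2 -11.2  13.5] [ 0.009  0.    -0.   ]
.05,28,64,22,0 [ -0.2 -17.8  23.6] [ 0.009  0.    -0.   ]
.0,28,64,22,0 [ -0.2 -23.9  34.5] [ 0.009  0.    -0.   ]
```

View pics/s3.png

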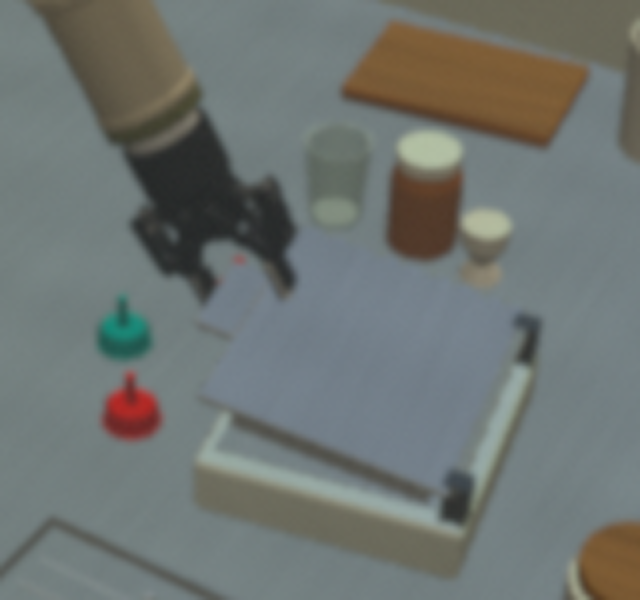

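The cover is at about 0.17 rad, resting on the lower finger, and the basket's surroundings are clear. I ease it down onto the catch.

Emit:
arm_command(
  increments=[
    {"delta_pos":[0,-2,2],"rotation":[0,0,0],"grip":0.5},
    {"delta_pos":[0,-3,4],"rotation":[0.003,0,0],"grip":0.5},
    {"delta_pos":[0,-5,6],"rotation":[0.006,0,0],"grip":0.5},
    {"delta_pos":[0,-7,8],"rotation":[0.009,0,0],"grip":0.5},
    {"delta_pos":[0,-9,10],"rotation":[0.009,0,0],"grip":0.5},
    {"delta_pos":[0,-10,12],"rotation":[0.009,0,0],"grip":0.5},
    {"delta_pos":[0,-12,14],"rotation":[0.009,0,0],"grip":0.5},
    {"delta_pos":[0,-13,16],"rotation":[0.009,0,0],"grip":0.5},
    {"delta_pos":[0,-14,18],"rotation":[0.009,0,0],"grip":0.5},
    {"delta_pos":[0,-15,19],"rotation":[0.009,0,0],"grip":0.5},
  ],
)

```text
time: 16.8
ee_pos: [0.5146, 0.123, 0.1059]
tcp_rot: [151.9, 0.0, 98.0]
force: [0.1, 0.1, 0.4]
grip_width: 0.0638
```

```bash
python3 plan.py .07,28,64,22,0 .04,28,64,22,0
```

```text
[0.51459018 0.12298811 0.10588268] [1.51919258e+02 1.61230971e-03 9.79690343e+01] [-50.7  -1.8  29.6 129.6  16.4  25.4 -26.1] [0.1 0.1 0.4] 0.06377660248017791 edge est hob (x,z) [-0.1054  0.0002  0.1059]
.07,28,64,22,0 [-0.2 -0.9  0.4] [ 0.001  0.    -0.   ]
.04,28,64,22,0 [-0.2 -4.7  6.9] [ 0.001  0.    -0.   ]
```

The force has dropped to zero, so the cover rests on the catch. I withdraw, stand the tool upright and shut the fingers.

Emit:
arm_command(
  increments=[
    {"delta_pos":[0,-6,0],"rotation":[0,0,0],"grip":0.5},
    {"delta_pos":[0,-6,-10],"rotation":[0,0,0],"grip":0.5},
    {"delta_pos":[0,-6,-20],"rotation":[0,0,0],"grip":0.5},
    {"delta_pos":[0,-6,-30],"rotation":[0,0,0],"grip":0.5},
    {"delta_pos":[0,6,-53],"rotation":[0.06,0,0],"grip":0.5},
    {"delta_pos":[0,18,-77],"rotation":[0.16,0,0],"grip":0.3},
    {"delta_pos":[0,32,-101],"rotation":[0.28,0,0],"grip":-0.5},
    {"delta_pos":[0,32,-101],"rotation":[0.4,0,0],"grip":-1},
    {"delta_pos":[0,32,-101],"rotation":[0.49,0,0],"grip":-1},
    {"delta_pos":[0,32,-101],"rotation":[0.49,0,0],"grip":-1},
  ],
)

```text
time: 18.05
ee_pos: [0.4962, 0.1203, 0.2102]
tcp_rot: [-180.0, 0.1, 97.9]
force: [0.6, -0.1, 0.2]
grip_width: 0.0001
```

```bash
python3 - <<'E'
from h import *
s=manip.observe();print(s["ee_pos"],s["tcp_rot"],s["force"].round(1),s["grip_width"],tohob(s["ee_pos"]))
R=Ro.from_euler('xyz',s["tcp_rot"],degrees=True).as_matrix()
Rt=RH@np.diag([1.,-1,-1])@Ro.from_euler('z',-90,degrees=True).as_matrix()
Rt=RH@np.array([[0,1.,0],[1,0,0],[0,0,-1]])
print(rel(s["ee_pos"],R,hob([-.105,0,.14]),Rt))
c=manip.camera("top");cv2.imwrite("pics/t4.png",cv2.resize(c["color"][100:250,130:420,::-1],None,fx=2.7,fy=2.7,interpolation=cv2.INTER_CUBIC))
E
```

```text
[0.49618419 0.12030024 0.21016023] [-1.79987782e+02  9.69738553e-02  9.79438312e+01] [ 0.6 -0.1  0.2] 0.0001051640678480167 [-1.24014318e-01  6.02856861e-05  2.10160234e-01]
(array([ 0.1, 19. , 70.2]), array([-0.   ,  0.002, -0.001]))
```

View pics/t4.png

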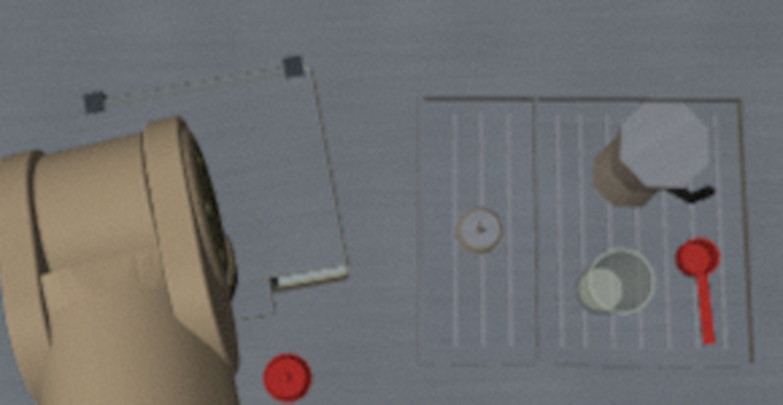

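The cover is lying on its catch, the basket stands in the bay at (480,229), and the bystanders are in place. Next is the press point.

Emit:
arm_command(
  increments=[
    {"delta_pos":[0,10,20],"rotation":[0,0,0],"grip":-1},
    {"delta_pos":[0,19,40],"rotation":[0,0,0],"grip":-1},
    {"delta_pos":[0,19,55],"rotation":[0,0,0],"grip":-1},
    {"delta_pos":[0,19,65],"rotation":[0,0,0],"grip":-1},
    {"delta_pos":[0,19,72],"rotation":[0,0,0],"grip":-1},
    {"delta_pos":[0,19,77],"rotation":[0,0,0],"grip":-1},
    {"delta_pos":[0,19,80],"rotation":[0,0,0],"grip":-1},
    {"delta_pos":[0,19,82],"rotation":[0,0,0],"grip":-1},
    {"delta_pos":[0,19,83],"rotation":[0,0,0],"grip":-1},
    {"delta_pos":[0,19,83],"rotation":[0,0,0],"grip":-1},
  ],
)

```text
time: 19.35
ee_pos: [0.5143, 0.1229, 0.1272]
tcp_rot: [180.0, 0.0, 98.0]
force: [-0.0, -0.1, 0.8]
grip_width: 0.0001
```

Emit:
arm_command(
  increments=[
    {"delta_pos":[0,0,0.6],"rotation":[0,0,0],"grip":-1},
    {"delta_pos":[0,0,1.2],"rotation":[0,0,0],"grip":-1},
    {"delta_pos":[0,0,1.8],"rotation":[0,0,0],"grip":-1},
    {"delta_pos":[0,0,2.4],"rotation":[0,0,0],"grip":-1},
    {"delta_pos":[0,0,3],"rotation":[0,0,0],"grip":-1},
    {"delta_pos":[0,0,3.6],"rotation":[0,0,0],"grip":-1},
    {"delta_pos":[0,0,4.2],"rotation":[0,0,0],"grip":-1},
    {"delta_pos":[0,0,4.8],"rotation":[0,0,0],"grip":-1},
    {"delta_pos":[0,0,5.4],"rotation":[0,0,0],"grip":-1},
    {"delta_pos":[0,0,6],"rotation":[0,0,0],"grip":-1},
  ],
)

```text
time: 20.6
ee_pos: [0.5143, 0.1229, 0.1214]
tcp_rot: [180.0, -0.0, 98.0]
force: [-2.2, -0.7, 5.8]
grip_width: -0.0002
```

Emit:
arm_command(
  increments=[
    {"delta_pos":[0,0,0.2],"rotation":[0,0,0],"grip":-1},
    {"delta_pos":[0,0,0.4],"rotation":[0,0,0],"grip":-1},
    {"delta_pos":[0,0,0.6],"rotation":[0,0,0],"grip":-1},
    {"delta_pos":[0,0,0.8],"rotation":[0,0,0],"grip":-1},
    {"delta_pos":[0,0,1],"rotation":[0,0,0],"grip":-1},
    {"delta_pos":[0,0,1.2],"rotation":[0,0,0],"grip":-1},
    {"delta_pos":[0,0,1.4],"rotation":[0,0,0],"grip":-1},
    {"delta_pos":[0,0,1.6],"rotation":[0,0,0],"grip":-1},
    {"delta_pos":[0,0,1.8],"rotation":[0,0,0],"grip":-1},
    {"delta_pos":[0,0,2],"rotation":[0,0,0],"grip":-1},
  ],
)

```text
time: 21.85
ee_pos: [0.5142, 0.1229, 0.1198]
tcp_rot: [-180.0, -0.0, 98.0]
force: [-3.8, -0.0, 8.4]
grip_width: 0.0004
```

Emit:
arm_command(
  increments=[
    {"delta_pos":[0,0,0.3],"rotation":[0,0,0],"grip":-1},
    {"delta_pos":[0,0,0.6],"rotation":[0,0,0],"grip":-1},
    {"delta_pos":[0,0,0.9],"rotation":[0,0,0],"grip":-1},
    {"delta_pos":[0,0,1.2],"rotation":[0,0,0],"grip":-1},
    {"delta_pos":[0,0,1.5],"rotation":[0,0,0],"grip":-1},
    {"delta_pos":[0,0,1.8],"rotation":[0,0,0],"grip":-1},
    {"delta_pos":[0,0,2.1],"rotation":[0,0,0],"grip":-1},
    {"delta_pos":[0,0,2.4],"rotation":[0,0,0],"grip":-1},
    {"delta_pos":[0,0,2.7],"rotation":[0,0,0],"grip":-1},
    {"delta_pos":[0,0,3],"rotation":[0,0,0],"grip":-1},
  ],
)

```text
time: 23.1
ee_pos: [0.5142, 0.1229, 0.1161]
tcp_rot: [-180.0, 0.0, 98.0]
force: [-1.1, -0.3, 3.0]
grip_width: 0.0001
```

Emit:
arm_command(
  increments=[
    {"delta_pos":[0,0,0.5],"rotation":[0,0,0],"grip":-1},
    {"delta_pos":[0,0,1],"rotation":[0,0,0],"grip":-1},
    {"delta_pos":[0,0,1.5],"rotation":[0,0,0],"grip":-1},
    {"delta_pos":[0,0,2],"rotation":[0,0,0],"grip":-1},
    {"delta_pos":[0,0,2.5],"rotation":[0,0,0],"grip":-1},
    {"delta_pos":[0,0,3],"rotation":[0,0,0],"grip":-1},
    {"delta_pos":[0,0,3.5],"rotation":[0,0,0],"grip":-1},
    {"delta_pos":[0,0,4],"rotation":[0,0,0],"grip":-1},
    {"delta_pos":[0,0,4.5],"rotation":[0,0,0],"grip":-1},
    {"delta_pos":[0,0,5],"rotation":[0,0,0],"grip":-1},
  ],
)

```text
time: 24.35
ee_pos: [0.5142, 0.1229, 0.1111]
tcp_rot: [-180.0, 0.0, 98.0]
force: [-0.3, 0.6, 0.1]
grip_width: 0.0002
```

Emit:
arm_command(
  increments=[
    {"delta_pos":[0,0,0.3],"rotation":[0,0,0],"grip":-1},
    {"delta_pos":[0,0,0.6],"rotation":[0,0,0],"grip":-1},
    {"delta_pos":[0,0,0.9],"rotation":[0,0,0],"grip":-1},
    {"delta_pos":[0,0,1.2],"rotation":[0,0,0],"grip":-1},
    {"delta_pos":[0,0,1.5],"rotation":[0,0,0],"grip":-1},
    {"delta_pos":[0,0,1.8],"rotation":[0,0,0],"grip":-1},
    {"delta_pos":[0,0,2.1],"rotation":[0,0,0],"grip":-1},
    {"delta_pos":[0,0,2.4],"rotation":[0,0,0],"grip":-1},
    {"delta_pos":[0,0,2.7],"rotation":[0,0,0],"grip":-1},
    {"delta_pos":[0,0,3],"rotation":[0,0,0],"grip":-1},
  ],
)

```text
time: 25.6
ee_pos: [0.5142, 0.1229, 0.1081]
tcp_rot: [-180.0, 0.0, 98.0]
force: [0.2, -0.3, 0.8]
grip_width: -0.0004
```

Emit:
arm_command(
  increments=[
    {"delta_pos":[0,0,0.2],"rotation":[0,0,0],"grip":-1},
    {"delta_pos":[0,0,0.4],"rotation":[0,0,0],"grip":-1},
    {"delta_pos":[0,0,0.6],"rotation":[0,0,0],"grip":-1},
    {"delta_pos":[0,0,0.8],"rotation":[0,0,0],"grip":-1},
    {"delta_pos":[0,0,1],"rotation":[0,0,0],"grip":-1},
    {"delta_pos":[0,0,1.2],"rotation":[0,0,0],"grip":-1},
    {"delta_pos":[0,0,1.4],"rotation":[0,0,0],"grip":-1},
    {"delta_pos":[0,0,1.6],"rotation":[0,0,0],"grip":-1},
    {"delta_pos":[0,0,1.8],"rotation":[0,0,0],"grip":-1},
    {"delta_pos":[0,0,2],"rotation":[0,0,0],"grip":-1},
  ],
)

```text
time: 26.85
ee_pos: [0.5142, 0.1229, 0.1061]
tcp_rot: [-180.0, 0.0, 98.0]
force: [-0.3, 0.4, -0.5]
grip_width: -0.0004
```

Emit:
arm_command(
  increments=[
    {"delta_pos":[0,0,0.2],"rotation":[0,0,0],"grip":-1},
    {"delta_pos":[0,0,0.4],"rotation":[0,0,0],"grip":-1},
    {"delta_pos":[0,0,0.6],"rotation":[0,0,0],"grip":-1},
    {"delta_pos":[0,0,0.8],"rotation":[0,0,0],"grip":-1},
    {"delta_pos":[0,0,1],"rotation":[0,0,0],"grip":-1},
    {"delta_pos":[0,0,1.2],"rotation":[0,0,0],"grip":-1},
    {"delta_pos":[0,0,1.4],"rotation":[0,0,0],"grip":-1},
    {"delta_pos":[0,0,1.6],"rotation":[0,0,0],"grip":-1},
    {"delta_pos":[0,0,1.8],"rotation":[0,0,0],"grip":-1},
    {"delta_pos":[0,0,2],"rotation":[0,0,0],"grip":-1},
  ],
)

```text
time: 28.1
ee_pos: [0.5143, 0.1229, 0.1051]
tcp_rot: [180.0, -0.0, 98.0]
force: [-5.4, -0.4, 13.3]
grip_width: 0.0001
```

Emit:
arm_command(
  increments=[
    {"delta_pos":[0,0,0.1],"rotation":[0,0,0],"grip":-1},
    {"delta_pos":[0,0,0.1],"rotation":[0,0,0],"grip":-1},
    {"delta_pos":[0,0,0.1],"rotation":[0,0,0],"grip":-1},
    {"delta_pos":[0,0,0.1],"rotation":[0,0,0],"grip":-1},
    {"delta_pos":[0,0,0.1],"rotation":[0,0,0],"grip":-1},
    {"delta_pos":[0,0,0.1],"rotation":[0,0,0],"grip":-1},
    {"delta_pos":[0,0,0.1],"rotation":[0,0,0],"grip":-1},
    {"delta_pos":[0,0,0.1],"rotation":[0,0,0],"grip":-1},
    {"delta_pos":[0,0,0.1],"rotation":[0,0,0],"grip":-1},
    {"delta_pos":[0,0,0.1],"rotation":[0,0,0],"grip":-1},
  ],
)

```text
time: 29.35
ee_pos: [0.5143, 0.1229, 0.105]
tcp_rot: [180.0, -0.0, 98.0]
force: [-5.7, -0.3, 14.0]
grip_width: 0.0
```

Emit:
arm_command(
  increments=[
    {"delta_pos":[0,0,0.1],"rotation":[0,0,0],"grip":-1},
    {"delta_pos":[0,0,0.1],"rotation":[0,0,0],"grip":-1},
    {"delta_pos":[0,0,0.1],"rotation":[0,0,0],"grip":-1},
    {"delta_pos":[0,0,0.1],"rotation":[0,0,0],"grip":-1},
    {"delta_pos":[0,0,0.1],"rotation":[0,0,0],"grip":-1},
    {"delta_pos":[0,0,0.1],"rotation":[0,0,0],"grip":-1},
    {"delta_pos":[0,0,0.1],"rotation":[0,0,0],"grip":-1},
    {"delta_pos":[0,0,0.1],"rotation":[0,0,0],"grip":-1},
    {"delta_pos":[0,0,0.1],"rotation":[0,0,0],"grip":-1},
    {"delta_pos":[0,0,0.1],"rotation":[0,0,0],"grip":-1},
  ],
)

```text
time: 30.6
ee_pos: [0.5143, 0.1229, 0.105]
tcp_rot: [180.0, -0.0, 98.0]
force: [-5.1, -0.7, 13.7]
grip_width: -0.0002
```

Emit:
arm_command(
  increments=[
    {"delta_pos":[0,0,-1],"rotation":[0,0,0],"grip":-1},
    {"delta_pos":[0,0,-4],"rotation":[0,0,0],"grip":-1},
    {"delta_pos":[0,0,-15],"rotation":[0,0,0],"grip":-1},
    {"delta_pos":[0,0,-35],"rotation":[0,0,0],"grip":-1},
    {"delta_pos":[0,0,-60],"rotation":[0,0,0],"grip":-1},
    {"delta_pos":[-30,0,-90],"rotation":[0,0,0],"grip":-1},
    {"delta_pos":[-70,0,-120],"rotation":[0,0,0],"grip":-1},
    {"delta_pos":[-110,0,-140],"rotation":[0,0,0],"grip":-1},
    {"delta_pos":[-130,0,-150],"rotation":[0,0,0],"grip":-1},
    {"delta_pos":[-130,0,-150],"rotation":[0,0,0],"grip":-1},
  ],
)

```text
time: 31.85
ee_pos: [0.5327, -0.0078, 0.2553]
tcp_rot: [179.9, 0.0, 97.7]
force: [-0.1, 0.2, -0.6]
grip_width: 0.0
```

```bash
python3 - <<'E'
from h import *
s=manip.observe();print(s["ee_pos"],s["force"],s["dq"].round(1))
a=manip.camera("top")["color"][100:250,80:420,::-1];b=manip.camera("scene")["color"][90:310,130:350,::-1]
cv2.imwrite("pics/fin.png",np.hstack([cv2.resize(b,(400,400)),cv2.resize(a,(400,176)) if 0 else cv2.copyMakeBorder(cv2.resize(a,(400,176)),0,224,0,0,0)]))
E
```

```text
[ 0.53274762 -0.00784928  0.25525614] [-0.05259092  0.24643802 -0.63378261] [-1.9  0.9 -2.9  1.6 -0.7 -0.7 -1.2]
```

View pics/fin.png

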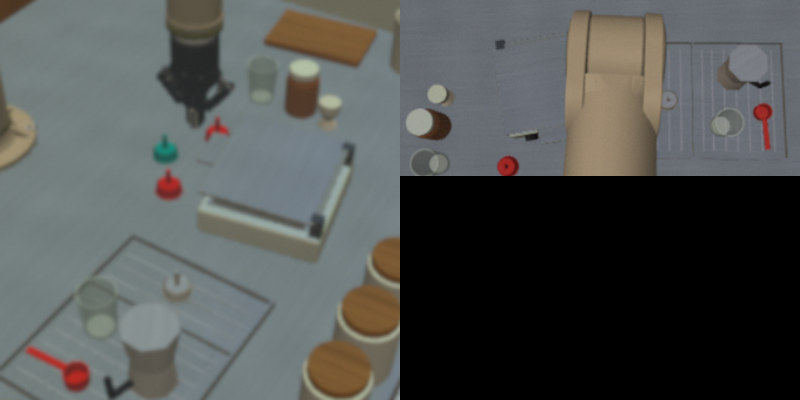

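The cover lies shut, the basket stands spout up in the bay at (177,285), the bystanders are unmoved and the arm is clear.

```bash
python3 -c "
from cell import manip
print(manip.finish_job())"
```

```text
the job is handed in; nothing more can be done
None
```

The job is done and handed in at about 32 s of the 72 s allowed; `finish_job` reported no verdict. The basket stands in the drainer's empty bay and the cover is shut past its catch.

- **Basket:** I gripped it by the spout, set it in the end bay and released it while the cover was still open at about 1.32 rad. The last picture shows it standing spout up in the bay.
- **Lowering:** I straddled the lip with the fingers and lowered the cover on the lower finger, commanding no more than about 0.3 rad/s. It came to rest on the catch, shown by the lip force dropping to zero.
- **Pressing:** With the fingers shut, I pressed 210 mm from the hinge axis. The force rose to at least 8 N, fell to zero as the cover went through, and then met a rigid stop 15–18 mm lower. I held 13–14 N downward (about 15 N in all) there for about 2.5 s. The fingertip height of 0.105 m puts the cover at about 0.03 rad.
- **Last checks:** The cover looks shut in both views, the bystanders are in place, and the robot touches nothing (force below 1 N). The cover angle is worked out from the fingertip height and the force trace, not read directly. Forces were only read at the end of each move call, so brief peaks in between were not seen.

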